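# Refit a cooker's burner head and control knob, then hold the knob in the lighting position

## Task

The portable gas cooker has been washed and its loose parts stand on the chopping board. First put the burner head back on, stem down and fully seated in the burner cup; then fit the control knob onto the valve's D-shaped spindle, flat to flat and fully home. Last, push the knob down against its spring, turn it anticlockwise as far as it goes, and finish while still gripping it and holding it pressed in at that position, as when lighting the burner; leave the other things on the counter undisturbed.

Things in the scene. Friction and masses are not known exactly. Their poses are not given: they have to be found in the camera images.
- burner_head_center (a point): Burner head, aluminium with a black cap, 41 mm tall, 120 g, standing on its stem on the board. Round: stem 28 mm dia., lowest 16 mm (chamfered foot); crown 52 mm dia., next 20 mm (grip here); cap 49 mm dia., top 5 mm. Point: on the axis, mid-height of the crown, 26 mm above the stem's foot; z up. Its yaw does not matter.
- burner_cup (a point): Centre of the mouth of the burner cup, 84 mm above the counter. Bore 30 mm dia., 17 mm deep, chamfered; cup 42 mm dia. outside, 22 mm above the black drip tray. Axes: x to the cooker's rear, y to its left, z up. Seated, the crown rests on the cup's rim and the burner head's point is 10 mm above this one. Two thin pins 32 mm from the axis end 4 mm below the mouth.
- cooker: Steel table-top gas cooker, fixed, 280 mm deep (x, to its rear), 320 mm wide (y, to its left); origin: centre of its underside. Top 60 mm high, tray rim 67 mm. Left: burner in the tray. Right front: black control deck, 66 mm high, with the spindle; behind it the cartridge cover, 87 mm high, from 46 mm behind the spindle.
- knob_center (a point): Black control knob, 42 mm tall, 45 g, standing on the board. Lower 20 mm: round, 44 mm dia.; above: grip bar 13 mm thick, 42 mm long, 22 mm tall. Point: on the axis, 21 mm above the underside; x along the bar to its end with the white line; z up. Underside: D-shaped bore 13 mm dia., 17 mm deep, chamfered, its flat on the white-line (+x) side, 3 mm from the axis.
- spindle_tip (a point): Centre of the top of the upright brass spindle, 24 mm above the deck when not pressed; moves and turns with it. Spindle 12 mm dia., flat 2.5 mm from the axis on its +x side (valve off: to the cooker's rear, at a white dot); tip chamfered. The knob goes on only with its x along this x, within about 0.1 rad; home, its point is 4 mm above this one. Turning play 0.1 to 0.25 rad each way.
- valve_press (a joint): How far the spindle is pushed down, m: 0 (up) to 0.005 (stop). The spring pushes back with 2.4 N at 0 and 6.4 N at the stop.
- valve_turn (a joint): Turn of the spindle, rad: 0 (off, as at the start) to 1.1 (stop, lighting position at the orange dot), growing anticlockwise seen from above. A gate inside blocks it beyond about 0.2 unless the spindle is pushed down more than 3 mm at that moment. Its friction is about 0.02 N m.
- board: White chopping board, fixed, 200 x 300 mm, 11 mm thick, its long side along its y; the origin is the centre of its underside. The burner head and the knob stand on it, one in its half near the robot and one in its far half.
- pan_support: Black iron pan support, 152 mm square, 31 mm high, loose, right of the cooker; stays where it is. Origin: centre of its foot plane.
- blue_mug: Dark blue mug, 97 mm high, loose, far right; stays where it is. Origin: centre of its underside.
- spice_jar: Spice jar with a red cap, 45 mm dia., 108 mm high, loose, behind the board; stays where it is. Origin: centre of its underside.
- soap_bottle: Pink soap bottle with a purple pump, 192 mm high, loose, right of the cooker; stays where it is. Origin: centre of its underside. Over the counter behind and to the right of it hangs a fixed wall cabinet: underside 485 mm above the counter, front at x = 0.57, left end at y = -0.14 (robot base frame); keep wrist and forearm clear of it.

How it is judged:
By the outcome, as a careful person would: the job done as asked, in the order asked, and still so for the second after the job is handed in, while the arm keeps its last pose, push and grip.
It also fails if it takes over 72 s, if anything falls off the work surface, if the arm or the gripper's body presses on something with over 40 N, if the wrist force passes 120 N, or if a joint passes its speed limit or range.

## Robot

A 7-joint arm with a two-finger parallel gripper is mounted at the origin on a cart in front of the work surface, level with it; the furniture and walls round the work are solid. World frame = base frame: x ahead of the robot, y to its left, z up, the work surface at z = 0. Lengths are in m, angles in degrees, forces in N, time in s.
With the tool pointing down it reaches from about 0.35 to 0.9 m from the base axis. Payload 19.9 kg.
Tool frame: the origin (TCP) lies midway between the tips of the shut fingers; the grasp point (between the pads) lies 19 mm behind it (r.grip_depth is the distance from the TCP to the grasp point, in m); z points along the fingers, y is the line along which they close (so a half turn about z gives the same grasp; the last joint's range is limited). The gripper opens to 85 mm and grips with 20 to 120 N. Pads are 22 mm wide; open, the fingers measure 114 mm over their backs; the gripper's body (76 mm by 85 mm) begins 54 mm behind the grasp point. The pads swing forward as they close: fully open they stand 13 mm farther back than shut.
Start: joints at [-2.378, 23.915, -0.59, 92.452, 0.269, 63.638, -3.037], TCP at [0.625, 0, 0.231] pointing down, gripper open.
Joint ranges: [-161.28, 161.28], [-22.2, 115.67], [-73.04, 71.86], [3.21, 147.25], [-68.34, 248.33], [10.77, 114.83], [-161.83, 161.83]. Speed limits (degrees/s): [108.29, 108.29, 136.94, 136.94, 172.46, 172.46, 172.46].

## Interface

Orientations are given as [roll, pitch, yaw] about the fixed x, y, z axes, in that order (R = Rz(yaw) Ry(pitch) Rx(roll)).
In Python, from bench import observe, vision, r gives the robot as it stands.
- The arm moves only by the shell command python3 -m handwheel 'ROWS' [FORCE]. ROWS is text: rows parted by semicolons, each of 7 numbers parted by spaces: the shift along the world's x, y, z in mm, then the turn, a rotation vector about the world's x, y, z in degrees, then the opening, from 0 (shut) to 1 (fully open). In form: tx ty tz ax ay az jaw; .... A call has exactly 8 rows; each row is the pose to reach, as a shift and turn from the pose commanded when the call began; what a row does not reach only later rows make up. A row lasts 1/12 s, in which the tool goes at most 41.7 mm and 7.16 degrees, less where a joint would pass 70% of its speed; a pose out of reach is approached as far as the arm can. A call with a gripper value outside its range is refused whole. The fingers move at their own pace and stop on an object; FORCE is the grip in N (left out, the last holds). Time passes only in rows, so rows that repeat a pose let the fingers close, or fill a call up. It gives the time, the measured TCP pose, the force, the opening and the grip force at its end, in the units of the state.
- observe(): the state, without advancing time (a new reading comes with each control period).
- vision.grab_frame(name): name is "scene" or "side" or "wrist"; returns a dict with "image" (400x640x3 uint8, red, green, blue), "range_z" (400x640 float32, m along the optical axis (not along the pixel's ray), 0 where there is no reading), "fx", "fy", "cx", "cy" (pixels), "R" (3x3) and "t" (3): a world point X has camera coordinates R X + t; the wrist camera has in their place "T_tool_cam" (4x4, takes a point from camera to tool coordinates, whose origin is the TCP and whose axes are the flange's). Camera axes: x right, y down, z forward; pixel columns grow to the right and rows downward; lengths in m; the calibration is good to about 2 mm. A picture is of the moment at which its call begins: read the wrist's pose just before it.
- r.finish_job(): hands the job in; it is judged then, once.
Trained networks look in the newest picture that a camera, given by its name, has taken for a name from the list of things; names that differ only in an ending like _2 or _b are one class to them, and where a whole thing is asked for, a point or a joint stands for the part that bears it (a point fixed in the world has none). Each returns a list of dicts, best first, with "score" (0 to 1); they miss things now and then, are a little off and sometimes report something else, mostly with a low value. They report only what shows in the picture. A call takes as long as a camera call.
- vision.masks_of(camera, thing): "region" (400x640 bool, what is visible of it) and "pixel" ([row, column] in pixels, amid what is visible of it).
The state is a dict: "time": time; "joints": joint angles; "dq": joint speeds; "joint_efforts": joint torques, N m; "position": TCP position; "tcp_rot": TCP orientation; "contact_force": force on the tool from outside, world axes, zero at the start; "ft_torque": the same for the moment, N m; "gripper_width": finger opening in m; "grip_force": force on a finger pad.
Only numpy, scipy, OpenCV 4.12 (cv2) and the standard library are available. Lean on these libraries where they do the work, as an engineer would, in place of code of your own. Each camera call takes 0.05 s, during which the arm holds its last target. There are 200 camera calls.

## Working session

There is one attempt and no reset: what is moved stays moved. The work goes in short steps, Python scripts to look and compute and a shell command to move; the robot and the scene stay as the last step left them, time stands still between calls to the robot, and variables do not carry over. Pictures are saved under pics/ and viewed, at most 10 in all, crops included, and the job is handed in when it is done.

```bash
mkdir -p pics; ls; cat > h.py <<'E'
import numpy as np, cv2
from bench import observe, vision, r
from scipy.spatial.transform import Rotation as Ro
def cloud(f, st=None):
    z=f["range_z"]; v,u=np.mgrid[:400,:640]
    P=np.stack([(u-f["cx"])/f["fx"]*z,(v-f["cy"])/f["fy"]*z,z],-1)
    if "R" in f: W=(P-f["t"])@f["R"]
    else:
        T=f["T_tool_cam"]; P=P@T[:3,:3].T+T[:3,3]
        W=P@Ro.from_euler("xyz",st["tcp_rot"],degrees=True).as_matrix().T+st["position"]
    W[z<=0]=np.nan
    return W
E
python3 - <<'E'
from h import *
st=observe(); print(st)
ims=[]
for c in ("scene","side","wrist"):
    f=vision.grab_frame(c); cv2.imwrite(f"pics/{c}0.png",f["image"][...,::-1]); W=cloud(f,st)
    for t in ("burner_head_center","knob_center","spindle_tip","burner_cup","cooker","board"):
        for m in vision.masks_of(c,t)[:2]:
            w=W[m["region"]]; w=w[~np.isnan(w[:,0])]
            print(c,t,round(m["score"],2),m["pixel"],len(w), np.round(np.percentile(w,[2,50,98],axis=0),3).tolist() if len(w) else None)
E
```

```text
pics
{'time': 0.0, 'joints': array([-2.37602307, 23.94798134, -0.58966902, 92.48683177,  0.26863039,
       63.63877462, -3.03677123]), 'dq': array([ 0.06934047, -0.07407223,  0.07234259,  0.0169887 , -0.05317689,
        0.00952621, -0.09838297]), 'joint_efforts': array([ 3.43503270e-04, -8.64444852e+01,  6.79280274e-01, -4.34903777e+01,
        1.92400004e-02,  7.37222959e-03,  1.31192037e-04]), 'position': array([ 6.24636367e-01, -3.41301627e-05,  2.30651361e-01]), 'tcp_rot': array([-1.79927951e+02,  5.02214843e-03,  8.99977480e+01]), 'contact_force': array([ 0.77462983, -0.09956382, -0.59007206]), 'ft_torque': array([ 0.00366071,  0.00756431, -0.02312456]), 'grip_force': 0.0, 'gripper_width': 0.08540632753702534}
scene burner_head_center 0.53 [232.5, 186.7] 230 [[0.534, 0.24, 0.014], [0.545, 0.262, 0.047], [0.575, 0.285, 0.053]]
scene knob_center 0.58 [265.5, 177.3] 263 [[0.389, 0.267, 0.013], [0.398, 0.286, 0.031], [0.422, 0.305, 0.053]]
scene burner_cup 0.92 [218.8, 257.8] 2406 [[0.417, -0.048, 0.015], [0.545, 0.062, 0.061], [0.69, 0.118, 0.081]]
scene burner_cup 0.52 [195.2, 3
[... 923 characters left out ...]
.559, -0.106, 0.063], [0.699, 0.101, 0.09]]
side burner_cup 0.28 [145.5, 279.3] 2145 [[0.343, 0.197, -0.001], [0.482, 0.289, 0.009], [0.631, 0.411, 0.018]]
side cooker 0.91 [192.9, 317.4] 5958 [[0.431, -0.212, 0.02], [0.56, -0.107, 0.063], [0.701, 0.101, 0.09]]
side board 0.96 [145.0, 279.1] 1971 [[0.346, 0.198, 0.001], [0.483, 0.289, 0.009], [0.63, 0.4, 0.016]]
wrist burner_cup 0.88 [183.7, 263.4] 94380 [[0.435, -0.179, 0.056], [0.577, -0.002, 0.061], [0.696, 0.114, 0.086]]
wrist cooker 0.77 [184.4, 266.1] 94182 [[0.435, -0.179, 0.056], [0.577, -0.002, 0.061], [0.696, 0.113, 0.086]]
wrist board 0.33 [181.2, 265.8] 94056 [[0.435, -0.179, 0.057], [0.577, -0.002, 0.061], [0.696, 0.113, 0.086]]
```

View pics/wrist0.png

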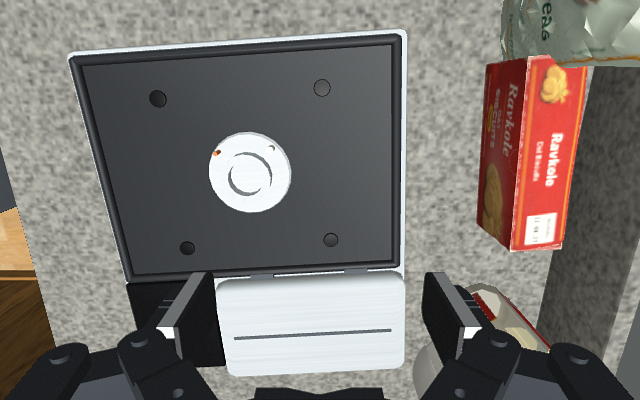

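View pics/scene0.png

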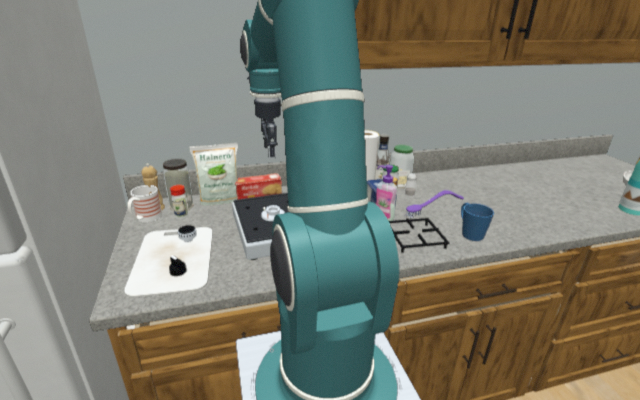

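```bash
python3 - <<'E'
from h import *
st=observe(); f=vision.grab_frame("wrist"); W=cloud(f,st)
print(f["T_tool_cam"].round(3).tolist(),f["fx"])
np.save("w0.npy",W)
E
```

```text
[[0.001, -0.949, -0.314, 0.082], [1.0, 0.001, 0.001, -0.001], [-0.0, -0.314, 0.949, -0.141], [0.0, 0.0, 0.0, 1.0]] 360.4527166287287
```

The wrist view shows the burner cup at about (row 177, col 250) and the black deck at lower left. The scene view shows the knob at (267,177) and the burner head at (232,187) on the board. I'll go look over the board.

```bash
python3 -m handwheel '-40 30 10 0 0 0 1;-75 55 20 0 0 0 1;-105 80 25 0 0 0 1;-130 100 30 0 0 0 1;-130 100 30 0 0 0 1;-130 100 30 0 0 0 1;-130 100 30 0 0 0 1;-130 100 30 0 0 0 1'
python3 - <<'E'
from h import *
st=observe(); f=vision.grab_frame("wrist"); W=cloud(f,st)
np.save("w1.npy",W); cv2.imwrite("pics/wrist1.png",f["image"][...,::-1])
for t in ("burner_head_center","knob_center"):
    for m in vision.masks_of("wrist",t)[:2]:
        w=W[m["region"]]; w=w[~np.isnan(w[:,0])]
        print(t,round(m["score"],2),m["pixel"],len(w), np.round(np.percentile(w,[2,50,98],axis=0),3).tolist())
        for lo,hi in ((.026,.045),(.045,.05),(.05,.06)):
            s=w[(w[:,2]>lo)&(w[:,2]<hi)]
            if len(s)>20: 
                c,ra=cv2.minEnclosingCircle((s[:,:2]*1000).astype(np.float32)); print(lo,hi,len(s),np.round(c,1),round(ra,1),cv2.minAreaRect((s[:,:2]*1000).astype(np.float32)), np.median(s[:,2]))
# cup from w0
W=np.load("w0.npy").reshape(-1,3)
for lo,hi in ((.08,.09),):
    s=W[(W[:,2]>lo)&(W[:,2]<hi)&(np.hypot(W[:,0]-.56,W[:,1]-.06)<.06)]
    print(len(s),np.median(s,0),cv2.minEnclosingCircle((s[:,:2]*1000).astype(np.float32)))
E
```

```text
time: 1.77
position: [0.4956, 0.0992, 0.2611]
tcp_rot: [-180.0, 0.0, 89.9]
contact_force: [-0.3, 0.4, -0.8]
gripper_width: 0.0855
grip_force: 0.0
burner_head_center 0.81 [7.1, 389.0] 639 [[0.539, 0.241, 0.03], [0.557, 0.247, 0.049], [0.578, 0.252, 0.052]]
0.026 0.045 162 [559.4 252.3] 21.8 ((559.1319580078125, 246.51390075683594), (12.916057586669922, 43.512229919433594), 87.09046173095703) 0.03900449420963585
0.045 0.05 309 [560.5 251.7] 20.6 ((560.45703125, 246.17953491210938), (10.958540916442871, 41.1561279296875), 89.89141845703125) 0.04857833986804366
0.05 0.06 168 [560.  250.7] 16.4 ((559.9804077148438, 246.5723114013672), (32.76890563964844, 8.563826560974121), 0.11320147663354874) 0.05086298641921688
knob_center 0.51 [248.1, 370.8] 55839 [[0.431, -0.146, 0.039], [0.55, 0.021, 0.061], [0.689, 0.12, 0.086]]
0.026 0.045 895 [554.3 116.6] 135.1 ((554.2694091796875, 117.51567077636719), (270.11517333984375, 1.996480941772461), 4.017992973327637) 0.0359114119508854
0.045 0.05 242 [552.6 116.6] 133.4 ((552.5299072265625, 117.44448852539062), (266.818115234375, 1.916793704032898), 4.056166648864746) 0.04745740938988337
0.05 0.06 7481 [563.  -22.3] 194.8 ((564.2875366210938, -23.290298461914062), (278.32244873046875, 283.1076354980469), 3.6755053997039795) 0.059276334005552406
605 [0.56201496 0.01854171 0.08254897] ((562.9971313476562, 8.408896446228027), 21.02874183654785)
```

View pics/wrist1.png

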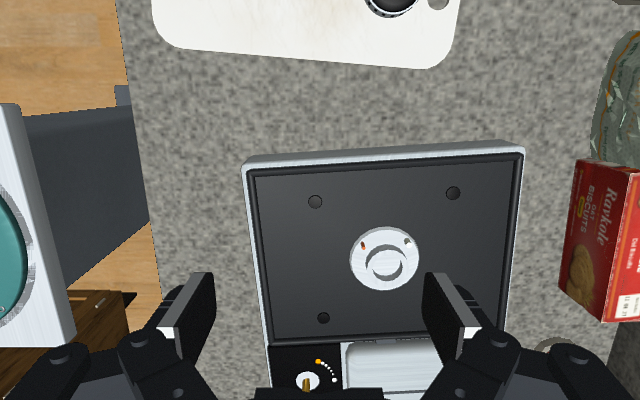

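Here the cup is at (262,385), the spindle at (380,307) at the image bottom, and the burner head at the top edge (5,390). The camera looks back toward −y, so I'll move farther left.

```bash
python3 -m handwheel '0 40 5 0 0 0 1;-5 80 10 0 0 0 1;-5 120 10 0 0 0 1;-5 160 10 0 0 0 1;-5 190 10 0 0 0 1;-5 190 10 0 0 0 1;-5 190 10 0 0 0 1;-5 190 10 0 0 0 1'
python3 - <<'E'
from h import *
st=observe(); f=vision.grab_frame("wrist"); W=cloud(f,st)
np.save("w2.npy",W); cv2.imwrite("pics/wrist2.png",f["image"][...,::-1])
Q=W.reshape(-1,3)
for n,(x,y) in dict(head=(.56,.266),knob=(.413,.284)).items():
    q=Q[np.hypot(Q[:,0]-x,Q[:,1]-y)<.045]
    for lo,hi in ((.026,.034),(.036,.046),(.046,.05),(.05,.06)):
        s=q[(q[:,2]>lo)&(q[:,2]<hi)]
        if len(s)>20:
            p=(s[:,:2]*1000).astype(np.float32); c,ra=cv2.minEnclosingCircle(p); print(n,lo,hi,len(s),np.round(c,1),round(ra,1),np.round(cv2.minAreaRect(p)[0],1),np.round(cv2.minAreaRect(p)[1],1),cv2.minAreaRect(p)[2],np.median(s,0).round(4))
Q=np.load("w1.npy")[340:400,280:340].reshape(-1,3)
for lo,hi in ((.08,.086),(.086,.095)):
    s=Q[(Q[:,2]>lo)&(Q[:,2]<hi)]
    if len(s): print("spindle",len(s),np.median(s,0),s.min(0),s.max(0))
Q=np.load("w1.npy").reshape(-1,3)
s=Q[(Q[:,2]>.08)&(Q[:,2]<.09)&(np.hypot(Q[:,0]-.563,Q[:,1]-.009)<.035)]
print("cup",len(s),np.median(s,0),cv2.minEnclosingCircle((s[:,:2]*1000).astype(np.float32)))
E
```

```text
time: 2.58
position: [0.4904, 0.2891, 0.2708]
tcp_rot: [-180.0, 0.0, 89.9]
contact_force: [0.1, -0.4, 0.3]
gripper_width: 0.0859
grip_force: 0.0
head 0.026 0.034 73 [554.3 275.6] 23.6 [549.8 281.9] [47.1 15.4] 35.15797424316406 [0.5465 0.2884 0.0308]
head 0.036 0.046 228 [560.2 267. ] 26.4 [559.5 267.9] [52.6 50.4] 36.07615280151367 [0.5482 0.2846 0.0444]
head 0.046 0.05 558 [560.1 267.5] 25.9 [559.6 266.9] [50.2 50.2] 46.436363220214844 [0.5573 0.2712 0.0493]
head 0.05 0.06 1139 [560.7 266.8] 23.8 [560.3 267. ] [46.4 45. ] 70.20478820800781 [0.5606 0.267  0.0509]
knob 0.026 0.034 733 [410.8 289.1] 21.4 [411.3 289.8] [41.  41.5] 36.529273986816406 [0.411  0.2916 0.0297]
knob 0.036 0.046 40 [411.7 292.4] 18.9 [410.6 295.8] [37.6 11.5] 17.010202407836914 [0.425  0.3015 0.0398]
knob 0.046 0.05 85 [410.1 290.4] 20.9 [411.  289.4] [41.3 13. ] 37.468711853027344 [0.4146 0.2918 0.0493]
knob 0.05 0.06 414 [411.7 288.1] 21.0 [410.6 289.5] [41.9 12.1] 37.904884338378906 [0.4111 0.2899 0.0516]
spindle 23 [ 0.47955666 -0.14457615  0.08236748] [ 0.47596401 -0.14692316  0.08000611] [ 0.48295883 -0.14250748  0.08554266]
spindle 3 [ 0.48185002 -0.14299723  0.08685927] [ 0.48076606 -0.14376524  0.08611267] [ 0.48301968 -0.14230495  0.08753265]
cup 675 [0.56345069 0.00825266 0.08255865] ((563.4378051757812, 8.051732063293457), 21.265405654907227)
```

View pics/wrist2.png

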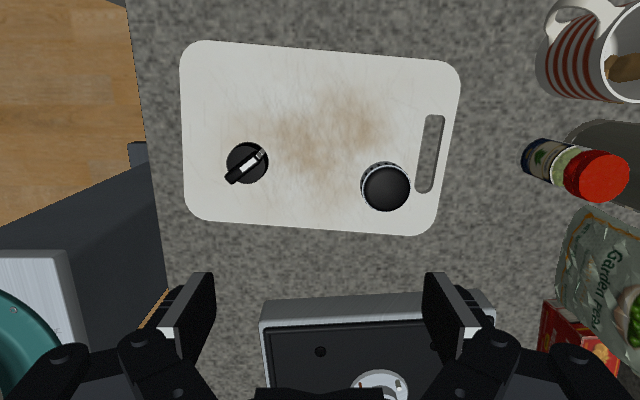

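Board view: burner head at (187,385), knob at (163,247), bar pointing up-right with the light line on its upper-right part. Next I hover over the head, re-measure, and check the white-line end.

```bash
python3 -m handwheel '14 -5 -36 0 0 0 1;28 -10 -70 0 0 0 1;42 -14 -105 0 0 0 1;56 -18 -135 0 0 0 1;70 -22 -165 0 0 0 1;70 -22 -170 0 0 0 1;70 -22 -170 0 0 0 1;70 -22 -170 0 0 0 1'
python3 - <<'E'
from h import *
I=cv2.imread("pics/wrist2.png",0).astype(float); W=np.load("w2.npy")
m=(np.hypot(W[...,0]-.411,W[...,1]-.2895)<.024)&(W[...,2]>.047)
d=(W[...,0]-.411)*np.cos(.655)+(W[...,1]-.2895)*np.sin(.655)
for a in range(-21,21,6):
    k=m&(d*1000>=a)&(d*1000<a+6); print(a,k.sum(),I[k].max().round() if k.any() else 0)
st=observe(); f=vision.grab_frame("wrist"); Q=cloud(f,st).reshape(-1,3); print(st["position"])
cv2.imwrite("pics/wrist3.png",f["image"][...,::-1])
q=Q[np.hypot(Q[:,0]-.56,Q[:,1]-.267)<.035]
for lo,hi in ((.042,.05),(.049,.06)):
    s=q[(q[:,2]>lo)&(q[:,2]<hi)]; p=(s[:,:2]*1000).astype(np.float32); print(len(s),np.median(s[:,2]),cv2.minEnclosingCircle(p),cv2.minAreaRect(p))
E
```

```text
time: 3.3
position: [0.5601, 0.2676, 0.1021]
tcp_rot: [180.0, -0.0, 90.0]
contact_force: [-0.6, 1.0, 0.4]
gripper_width: 0.0855
grip_force: 0.0
-21 61 104.0
-15 71 87.0
-9 71 33.0
-3 73 227.0
3 69 225.0
9 831 224.0
15 3425 226.0
[0.56012063 0.26759778 0.10205379]
2107 0.04906833855047358 ((560.547119140625, 266.9659423828125), 26.53624725341797) ((560.2681884765625, 267.7405090332031), (51.98748016357422, 50.92649841308594), 7.911278247833252)
4644 0.05057357153488671 ((560.5946044921875, 267.0813903808594), 24.394426345825195) ((560.6996459960938, 267.30853271484375), (47.96812057495117, 47.9435920715332), 89.74383544921875)
```

```bash
python3 -m handwheel '0 0 -30 0 0 0 1;0 0 -55 0 0 0 1;0 0 -75 0 0 0 1;0 0 -86 0 0 0 1;0 0 -86 0 0 0 1;0 0 -86 0 0 0 0.45;0 0 -86 0 0 0 0.45;0 0 -86 0 0 0 0.45' 40
python3 -m handwheel '0 0 0 0 0 0 0.45;0 0 0 0 0 0 0.45;0 0 0 0 0 0 0.45;0 0 0 0 0 0 0.45;0 0 0 0 0 0 0.45;0 0 8 0 0 0 0.45;0 0 15 0 0 0 0.45;0 0 15 0 0 0 0.45' 40
python3 - <<'E'
from h import *
st=observe(); f=vision.grab_frame("wrist"); Q=cloud(f,st).reshape(-1,3); x,y,z=st["position"];print(st["position"])
cv2.imwrite("pics/wrist4.png",f["image"][...,::-1])
q=Q[(np.hypot(Q[:,0]-x,Q[:,1]-y)<.024)]
h=np.histogram(q[:,2],bins=np.arange(0,.12,.004)); print(h[0])
s=q[(q[:,2]>.058)&(q[:,2]<.075)]; p=(s[:,:2]*1000).astype(np.float32); print(len(s),np.median(s[:,2]),cv2.minEnclosingCircle(p),cv2.minAreaRect(p))
E
```

```text
time: 4.02
position: [0.5608, 0.2685, 0.017]
tcp_rot: [179.9, -0.1, 90.0]
contact_force: [-2.3, -0.0, 5.2]
gripper_width: 0.0516
grip_force: 6.0
time: 4.68
position: [0.5609, 0.2685, 0.0325]
tcp_rot: [179.9, -0.1, 90.0]
contact_force: [-0.0, 1.3, -0.7]
gripper_width: 0.0509
grip_force: 41.8
[0.5609265  0.26845678 0.03245346]
[    0  1147  1179     0     0     0     0     0     0     0    98   181
   180   143   244  1268 11031     2     0     0     0     0     0     0
     0    47  1235   126    78]
12466 0.06569248331381802 ((560.9273071289062, 268.4581298828125), 23.997690200805664) ((560.7232666015625, 268.5352478027344), (47.86382293701172, 47.39923858642578), 77.45848083496094)
```

View pics/wrist4.png

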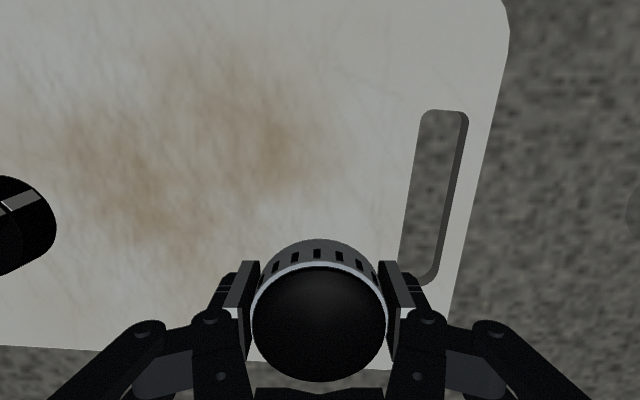

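```bash
python3 -m handwheel '0 0 30 0 0 0 0.45;0 0 65 0 0 0 0.45;0 -20 95 0 0 0 0.45;0 -60 100 0 0 0 0.45;0 -100 100 0 0 0 0.45;0 -140 100 0 0 0 0.45;0 -140 100 0 0 0 0.45;0 -140 100 0 0 0 0.45'
python3 - <<'E'
from h import *
st=observe(); f=vision.grab_frame("wrist"); Q=cloud(f,st).reshape(-1,3); x,y,z=st["position"];print(st["position"],f["cx"],f["cy"])
q=Q[(abs(Q[:,0]-x)<.0245)&(abs(Q[:,1]-y)<.045)]
s=q[(q[:,2]>z+.031)&(q[:,2]<z+.038)]; p=(s[:,:2]*1000).astype(np.float32); print(len(s),np.median(s[:,2]),cv2.minEnclosingCircle(p),cv2.minAreaRect(p))
# cup
s=Q[(Q[:,2]>.079)&(Q[:,2]<.09)&(np.hypot(Q[:,0]-.5633,Q[:,1]-.008)<.026)]
print("cup",len(s),np.median(s,0),cv2.minEnclosingCircle((s[:,:2]*1000).astype(np.float32)))
# spindle
s=Q[(Q[:,2]>.07)&(Q[:,2]<.1)&(np.hypot(Q[:,0]-.48,Q[:,1]+.144)<.02)]
print(len(s),s.min(0) if len(s) else 0)
E
```

```text
time: 5.4
position: [0.5602, 0.1252, 0.1305]
tcp_rot: [180.0, 0.0, 89.8]
contact_force: [0.1, 0.9, -0.6]
gripper_width: 0.0509
grip_force: 42.4
[0.5601977  0.12523724 0.13046366] 318.61385984696597 203.5976116569887
11933 0.1637779388085189 ((561.6812744140625, 124.35431671142578), 26.824892044067383) ((560.2064819335938, 123.73091125488281), (48.977840423583984, 49.21809768676758), 0.00884164497256279)
cup 227 [0.57315277 0.01883706 0.08246957] ((562.5989990234375, 14.915258407592773), 19.596267700195312)
0 0
```

```bash
python3 -m handwheel '1 -35 0 0 0 0 0.45;2 -70 0 0 0 0 0.45;3 -105 0 0 0 0 0.45;3 -117 -10 0 0 0 0.45;3 -117 -25 0 0 0 0.45;3 -117 -25 0 0 0 0.45;3 -117 -25 0 0 0 0.45;3 -117 -25 0 0 0 0.45'
python3 - <<'E'
from h import *
st=observe(); f=vision.grab_frame("wrist"); Q=cloud(f,st).reshape(-1,3); x,y,z=st["position"];print(st["position"])
cv2.imwrite("pics/wrist5.png",f["image"][...,::-1])
q=Q[(abs(Q[:,0]-x)<.0245)&(abs(Q[:,1]-y)<.045)]
s=q[(q[:,2]>z+.031)&(q[:,2]<z+.038)]; p=(s[:,:2]*1000).astype(np.float32); print(len(s),np.median(s[:,2]),cv2.minEnclosingCircle(p),cv2.minAreaRect(p))
print(observe()["position"])
E
```

```text
time: 6.12
position: [0.5633, 0.0126, 0.1057]
tcp_rot: [180.0, -0.0, 90.1]
contact_force: [0.1, 0.6, -0.3]
gripper_width: 0.0509
grip_force: 42.4
[0.56327415 0.01258421 0.10570424]
11954 0.1390212302638857 ((564.8807373046875, 11.652873039245605), 26.924747467041016) ((563.3109130859375, 11.01795768737793), (49.266845703125, 49.000579833984375), 89.53318786621094)
[0.56337854 0.01238976 0.10589365]
```

```bash
python3 -m handwheel '0 -3 0 0 0 0 0.45;0 -3 -6 0 0 0 0.45;0 -3 -10 0 0 0 0.45;0 -3 -14 0 0 0 0.45;0 -3 -17 0 0 0 0.45;0 -3 -19 0 0 0 0.45;0 -3 -20 0 0 0 0.45;0 -3 -20 0 0 0 0.45'
```

```text
time: 6.83
position: [0.5632, 0.0084, 0.0851]
tcp_rot: [180.0, -0.0, 90.0]
contact_force: [1.8, 1.8, -2.6]
gripper_width: 0.0511
grip_force: 42.4
```

```bash
python3 -m handwheel '0 0 -2 0 0 0 0.45;0 0 -4 0 0 0 0.45;0 0 -6 0 0 0 0.45;0 0 -8 0 0 0 0.45;0 0 -9 0 0 0 0.45;0 0 -9 0 0 0 0.45;0 0 -9 0 0 0 0.45;0 0 -9 0 0 0 0.45'
```

```text
time: 7.5
position: [0.5633, 0.0084, 0.0762]
tcp_rot: [180.0, -0.0, 90.0]
contact_force: [3.7, 4.8, -1.3]
gripper_width: 0.0512
grip_force: 42.6
```

```bash
python3 -m handwheel '0.2 0.4 -1 0 0 0 0.45;0.3 0.4 -2 0 0 0 0.45;0.3 0.4 -3 0 0 0 0.45;0.3 0.4 -3 0 0 0 0.45;0.3 0.4 -3.5 0 0 0 0.45;0.3 0.4 -3.5 0 0 0 0.45;0.3 0.4 -3.5 0 0 0 0.45;0.3 0.4 -3.5 0 0 0 0.45'
```

```text
time: 8.17
position: [0.5634, 0.0085, 0.074]
tcp_rot: [180.0, 0.0, 90.0]
contact_force: [-8.6, 4.2, 27.3]
gripper_width: 0.0507
grip_force: 45.2
```

Seated and pressing at 27 N. Relax, release, rise and check.

```bash
python3 -m handwheel '0 0 3 0 0 0 0.45;0 0 3 0 0 0 1;0 0 3 0 0 0 1;0 0 3 0 0 0 1;0 0 15 0 0 0 1;0 0 50 0 0 0 1;0 0 90 0 0 0 1;0 0 130 0 0 0 1'
python3 -m handwheel '0 35 0 0 0 0 1;-15 75 0 0 0 -5 1;-35 108 0 0 0 -12 1;-55 140 0 0 0 -19 1;-75 172 0 0 0 -26 1;-95 205 0 0 0 -33 1;-115 238 0 0 0 -40 1;-125 250 0 0 0 -46 1'
python3 - <<'E'
from h import *
f=vision.grab_frame("wrist"); st=observe(); print(st["position"])
np.save("w6.npy",cloud(f,st)); cv2.imwrite("pics/wrist6.png",f["image"][...,::-1])
E
```

```text
time: 8.83
position: [0.5626, 0.0082, 0.2047]
tcp_rot: [-179.9, 0.0, 90.0]
contact_force: [1.2, -0.4, 0.2]
gripper_width: 0.0853
grip_force: 0.0
time: 9.5
position: [0.4368, 0.2604, 0.2036]
tcp_rot: [-180.0, -0.0, 46.4]
contact_force: [0.3, 0.8, 0.8]
gripper_width: 0.0855
grip_force: 0.0
[0.43397672 0.26420502 0.20359138]
```

View pics/wrist6.png

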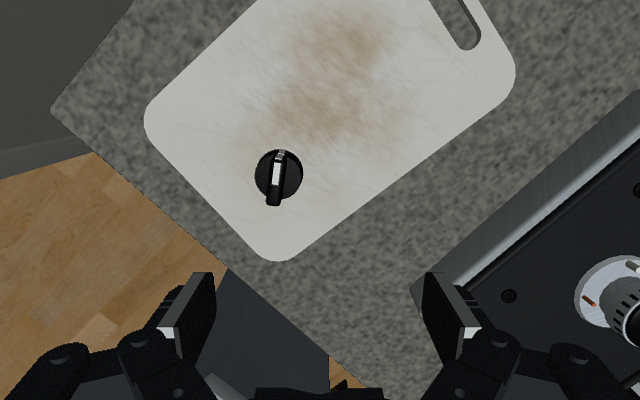

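The burner head sits in the cup at right (305,630). The knob is at (175,278) with its white-line end toward image-up, which is +tool x.

```bash
python3 -m handwheel '-13 15 -30 0 0 -3 1;-27 31 -60 0 0 -6.5 1;-27 31 -85 0 0 -6.5 1;-27 31 -85 0 0 -6.5 1;-27 31 -85 0 0 -6.5 1;-27 31 -85 0 0 -6.5 1;-27 31 -85 0 0 -6.5 1;-27 31 -85 0 0 -6.5 1'
python3 - <<'E'
from h import *
st=observe(); f=vision.grab_frame("wrist"); Q=cloud(f,st).reshape(-1,3); x,y,z=st["position"];print(st["position"],st["tcp_rot"])
for lo,hi in ((.026,.034),(.047,.058)):
    s=Q[(np.hypot(Q[:,0]-.411,Q[:,1]-.2895)<.03)&(Q[:,2]>lo)&(Q[:,2]<hi)]; p=(s[:,:2]*1000).astype(np.float32); print(len(s),np.median(s[:,2]),cv2.minEnclosingCircle(p),cv2.minAreaRect(p))
W=np.load("w6.npy").reshape(-1,3); s=W[(np.hypot(W[:,0]-.563,W[:,1]-.0085)<.022)]
print("head top",np.nanpercentile(s[:,2],[50,80,95,99]),len(s))
E
```

```text
time: 10.22
position: [0.4125, 0.2891, 0.1192]
tcp_rot: [180.0, -0.1, 40.0]
contact_force: [-0.4, 0.6, -0.1]
gripper_width: 0.0858
grip_force: 0.0
[0.41248028 0.2891121  0.11922991] [ 1.79984792e+02 -1.22175583e-01  4.00263222e+01]
1764 0.029719842625314373 ((410.50982666015625, 289.2878723144531), 21.531169891357422) ((411.3670349121094, 289.5559387207031), (41.01754379272461, 41.689945220947266), 39.04888153076172)
1265 0.051398447737085545 ((410.8433837890625, 289.28369140625), 21.19732093811035) ((410.841552734375, 289.2861633300781), (42.3794059753418, 13.003339767456055), 37.431236267089844)
head top [0.07051417 0.07495394 0.07701337 0.07846951] 209
```

```bash
python3 -m handwheel '-1.6 0.3 -25 0 0 -2.6 1;-1.6 0.3 -50 0 0 -2.6 0.7;-1.6 0.3 -70 0 0 -2.6 0.5;-1.6 0.3 -82 0 0 -2.6 0.4;-1.6 0.3 -85 0 0 -2.6 0.4;-1.6 0.3 -85 0 0 -2.6 0.3;-1.6 0.3 -85 0 0 -2.6 0;-1.6 0.3 -85 0 0 -2.6 0' 70
python3 -m handwheel '0 0 0 0 0 0 0;0 0 0 0 0 0 0;0 0 0 0 0 0 0;0 0 0 0 0 0 0;0 0 10 0 0 0 0;0 0 30 0 0 0 0;0 0 30 0 0 0 0;0 0 30 0 0 0 0'
python3 - <<'E'
from h import *
st=observe(); f=vision.grab_frame("wrist"); Q=cloud(f,st).reshape(-1,3); x,y,z=st["position"];print(st["position"],st["tcp_rot"])
cv2.imwrite("pics/wrist7.png",f["image"][...,::-1])
for lo,hi in ((z-.012,z),(z+.008,z+.024)):
    s=Q[(np.hypot(Q[:,0]-x,Q[:,1]-y)<.028)&(Q[:,2]>lo)&(Q[:,2]<hi)]; p=(s[:,:2]*1000).astype(np.float32); print(len(s),np.median(s[:,2]),cv2.minEnclosingCircle(p),cv2.minAreaRect(p))
E
```

```text
time: 10.93
position: [0.4105, 0.2899, 0.034]
tcp_rot: [-180.0, -0.1, 37.5]
contact_force: [-0.4, -0.6, -0.2]
gripper_width: 0.0114
grip_force: 68.3
time: 11.6
position: [0.4106, 0.29, 0.0644]
tcp_rot: [-180.0, -0.2, 37.5]
contact_force: [-0.7, 0.1, -0.5]
gripper_width: 0.0111
grip_force: 68.3
[0.41058961 0.28995281 0.06435955] [-1.79999446e+02 -1.52588069e-01  3.74681414e+01]
1971 0.05986474256807746 ((411.7033996582031, 293.1859436035156), 20.918373107910156) ((418.265380859375, 298.2355041503906), (21.544677734375, 41.83110046386719), 37.566898345947266)
4295 0.08183857896583406 ((409.1418151855469, 291.8103332519531), 21.46417999267578) ((409.4065246582031, 292.61199951171875), (36.562808990478516, 37.230377197265625), 86.35248565673828)
```

View pics/wrist7.png

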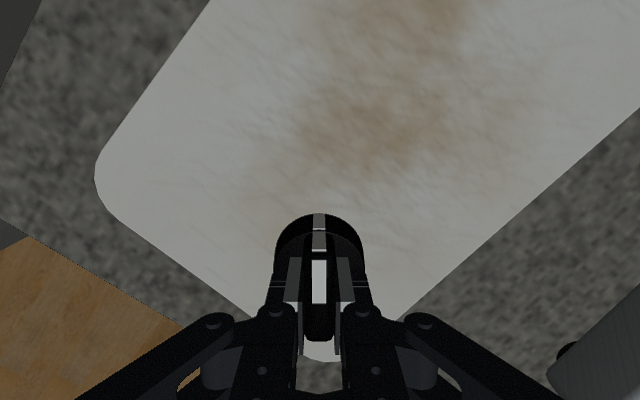

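Knob held, white line at (280,318) pointing image-up. Now carry it toward the spindle with yaw 4°, staying short of it so the camera can see the spindle.

```bash
python3 -m handwheel '0 0 40 0 0 0 0;0 -15 75 0 0 -3 0;0 -45 100 0 0 -7 0;0 -80 120 0 0 -12 0;0 -120 130 0 0 -17 0;0 -160 130 0 0 -22 0;0 -200 130 0 0 -27 0;0 -240 130 0 0 -33.5 0'
python3 -m handwheel '0 -40 0 0 0 0 0;0 -80 0 0 0 0 0;0 -120 0 0 0 0 0;0 -160 0 0 0 0 0;0 -192 0 0 0 0 0;0 -192 0 0 0 0 0;0 -192 0 0 0 0 0;0 -192 0 0 0 0 0'
cat > sp.py <<'E'
from h import *
st=observe(); f=vision.grab_frame("wrist"); W=cloud(f,st); Q=W.reshape(-1,3); x,y,z=st["position"];print(st["position"],st["tcp_rot"])
np.save("w8.npy",W); cv2.imwrite("pics/wrist8.png",f["image"][...,::-1])
m=(np.hypot(W[...,0]-.48,W[...,1]+.144)<.03)&(W[...,2]>.074)&(W[...,2]<.1)
s=W[m]; v,u=np.where(m); print(len(s), v.min(),v.max(),u.min(),u.max())
print(np.histogram(s[:,2],bins=np.arange(.074,.1,.002)))
t=s[s[:,2]>np.percentile(s[:,2],95)-.004]; p=(t[:,:2]*1000).astype(np.float32); print(len(t),np.median(t[:,2]),t.mean(0),cv2.minEnclosingCircle(p),cv2.minAreaRect(p))
s=Q[(Q[:,2]>.09)&(np.hypot(Q[:,0]-.563,Q[:,1]-.0085)<.03)&(Q[:,2]<.12)]
if len(s)>20: print("head",len(s),np.percentile(s,[2,50,98],axis=0))
c=f["image"][max(v.min()-50,0):v.max()+50,max(u.min()-80,0):u.max()+80,::-1]; cv2.imwrite("pics/sp.png",cv2.resize(c,None,fx=3.5,fy=3.5,interpolation=cv2.INTER_CUBIC)); print(c.shape,v.min(),u.min())
E
python3 sp.py
```

```text
time: 12.32
position: [0.4092, 0.0477, 0.1928]
tcp_rot: [-180.0, -0.0, 3.8]
contact_force: [2.5, -0.2, -0.4]
gripper_width: 0.0116
grip_force: 68.4
time: 12.98
position: [0.4096, -0.142, 0.1924]
tcp_rot: [-180.0, 0.0, 4.0]
contact_force: [0.5, -0.3, -0.6]
gripper_width: 0.0114
grip_force: 68.5
[ 0.40964576 -0.14202731  0.19244213] [-1.79976691e+02  4.48888620e-02  3.97900065e+00]
222 95 108 331 349
(array([  1,   2,   2,  10,   6,   2,  75, 120,   4,   0,   0,   0,   0]), array([0.074, 0.076, 0.078, 0.08 , 0.082, 0.084, 0.086, 0.088, 0.09 ,
       0.092, 0.094, 0.096, 0.098, 0.1  ]))
200 0.0883175872260838 [ 0.47965756 -0.14985973  0.08823061] ((480.96063232421875, -149.8607940673828), 5.9594316482543945) ((479.12054443359375, -149.97796630859375), (7.713626861572266, 11.342740058898926), 4.1834025382995605)
(113, 178, 3) 95 331
```

View pics/sp.png

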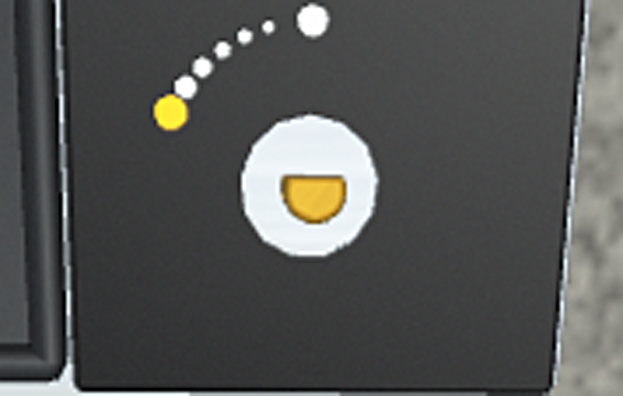

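The spindle D is at (103,340), with its flat toward the white dot (rear). The axis is at (481, −149.9) mm, yaw ≈4°, matching the expected sizes.

```bash
python3 -m handwheel '35 -4 0 0 0 0 0;71 -8 -10 0 0 0 0;71 -8 -40 0 0 0 0;71 -8 -66 0 0 0 0;71 -8 -69 0 0 0 0;71 -8 -69 0 0 0 0;71 -8 -69 0 0 0 0;71 -8 -69 0 0 0 0'
python3 - <<'E'
from h import *
st=observe();print(st["position"]*1000,st["tcp_rot"])
f=vision.grab_frame("wrist"); Q=cloud(f,st).reshape(-1,3)
s=Q[(abs(Q[:,0]-.563)<.035)&(abs(Q[:,1]-.0085)<.035)&(Q[:,2]>.09)&(Q[:,2]<.125)]
print("head",len(s),np.percentile(s,[2,50,98],axis=0) if len(s) else "")
f=vision.grab_frame("side"); Q=cloud(f).reshape(-1,3)
s=Q[(abs(Q[:,0]-.563)<.03)&(abs(Q[:,1]-.0085)<.03)&(Q[:,2]>.085)&(Q[:,2]<.125)]
print("head side",len(s),np.percentile(s,[2,50,98],axis=0) if len(s) else "")
E
```

```text
time: 13.7
position: [0.4816, -0.1504, 0.1254]
tcp_rot: [180.0, -0.1, 4.0]
contact_force: [0.0, -0.2, 0.5]
gripper_width: 0.0119
grip_force: 68.5
[ 481.59818957 -150.37528319  125.37837888] [ 1.79987369e+02 -1.21874223e-01  4.00078135e+00]
head 4299 [[ 0.53941601 -0.01945587  0.09052459]
 [ 0.56038768 -0.01513249  0.10181912]
 [ 0.58216778 -0.00451806  0.10787549]]
head side 156 [[ 0.54008149 -0.02088365  0.08635757]
 [ 0.56293514 -0.00813358  0.10532828]
 [ 0.58663694  0.01859107  0.11392258]]
```

Head top measured at 0.108–0.109 m, as expected when seated. Now descend onto the spindle.

```bash
python3 -m handwheel '-0.5 0.4 -3 0 0 0 0;-0.5 0.4 -6 0 0 0 0;-0.5 0.4 -9 0 0 0 0;-0.5 0.4 -11 0 0 0 0;-0.5 0.4 -13 0 0 0 0;-0.5 0.4 -15 0 0 0 0;-0.5 0.4 -15 0 0 0 0;-0.5 0.4 -15 0 0 0 0'
```

```text
time: 14.47
position: [0.481, -0.1502, 0.109]
tcp_rot: [180.0, -0.1, 4.0]
contact_force: [5.2, -0.5, 2.1]
gripper_width: 0.0115
grip_force: 68.9
```

```bash
python3 -m handwheel '0.5 0 -1 0 0 0 0;0.5 0 -2 0 0 0 0;0.5 0 -3 0 0 0 0;0.5 0 -4 0 0 0 0;0.5 0 -5 0 0 0 0;0.5 0 -5 0 0 0 0;0.5 0 -5 0 0 0 0;0.5 0 -5 0 0 0 0'
```

```text
time: 15.13
position: [0.4816, -0.1506, 0.1039]
tcp_rot: [180.0, -0.1, 4.0]
contact_force: [8.1, -3.5, 0.3]
gripper_width: 0.011
grip_force: 69.3
```

```bash
python3 -m handwheel '0.3 0 0 0 0 0 0;0.6 0 0 0 0 0 0;0.6 0 0 0 0 0 0;0.6 0 0 0 0 0 0;0.6 0 0 0 0 0 0;0.6 0 0 0 0 0 0;0.6 0 0 0 0 0 0;0.6 0 0 0 0 0 0'
```

```text
time: 15.8
position: [0.4817, -0.1506, 0.1038]
tcp_rot: [180.0, -0.0, 4.0]
contact_force: [4.6, -3.8, 1.3]
gripper_width: 0.0114
grip_force: 69.4
```

```bash
python3 -m handwheel '0.3 -0.2 0 0 0 0 0;0.5 -0.4 0 0 0 0 0;0.5 -0.4 -1 0 0 0 0;0.5 -0.4 -2 0 0 0 0;0.5 -0.4 -3 0 0 0 0;0.5 -0.4 -4 0 0 0 0;0.5 -0.4 -4 0 0 0 0;0.5 -0.4 -4 0 0 0 0'
```

```text
time: 16.47
position: [0.4819, -0.1507, 0.0997]
tcp_rot: [180.0, 0.0, 4.0]
contact_force: [3.8, -4.1, 3.0]
gripper_width: 0.0116
grip_force: 69.6
```

```bash
python3 -m handwheel '0.4 -0.4 0 0 0 0 0;0.4 -0.4 -1 0 0 0 0;0.4 -0.4 -2 0 0 0 0;0.4 -0.4 -3 0 0 0 0;0.4 -0.4 -4 0 0 0 0;0.4 -0.4 -4 0 0 0 0;0.4 -0.4 -4 0 0 0 0;0.4 -0.4 -4 0 0 0 0'
```

```text
time: 17.13
position: [0.4822, -0.1509, 0.0957]
tcp_rot: [-180.0, 0.0, 4.0]
contact_force: [-1.1, -1.9, 2.6]
gripper_width: 0.0114
grip_force: 69.4
```

```bash
python3 -m handwheel '0.2 0 -0.5 0 0 0 0;0.2 0 -1 0 0 0 0;0.2 0 -1.5 0 0 0 0;0.2 0 -2 0 0 0 0;0.2 0 -2.5 0 0 0 0;0.2 0 -2.5 0 0 0 0;0.2 0 -2.5 0 0 0 0;0.2 0 -2.5 0 0 0 0'
```

```text
time: 17.8
position: [0.4825, -0.1509, 0.0933]
tcp_rot: [-180.0, 0.0, 4.0]
contact_force: [-1.9, -0.2, 3.2]
gripper_width: 0.0115
grip_force: 69.7
```

```bash
python3 -m handwheel '0 0 -0.5 0 0 0 0;0 0 -1 0 0 0 0;0 0 -1.5 0 0 0 0;0 0 -2 0 0 0 0;0 0 -2.5 0 0 0 0;0 0 -3 0 0 0 0;0 0 -3 0 0 0 0;0 0 -3 0 0 0 0'
```

```text
time: 18.47
position: [0.4827, -0.1509, 0.0906]
tcp_rot: [-180.0, -0.0, 4.0]
contact_force: [-4.7, -0.0, 12.8]
gripper_width: 0.0113
grip_force: 71.0
```

```bash
python3 -m handwheel '-0.3 0 -0.8 0 0 0 0;-0.3 0 -0.8 0 0 0 0;-0.3 0 -0.8 0 0 6 0;-0.3 0 -0.8 0 0 12 0;-0.3 0 -0.8 0 0 18 0;-0.3 0 -0.8 0 0 24 0;-0.3 0 -0.8 0 0 30 0;-0.3 0 -0.8 0 0 30 0' 90; python3 -c "
from h import *
s=observe();print(s['ft_torque'],s['contact_force'],s['tcp_rot'])"
```

```text
time: 19.13
position: [0.4825, -0.1508, 0.0903]
tcp_rot: [-180.0, -0.0, 34.4]
contact_force: [-7.9, 2.5, 24.1]
gripper_width: 0.011
grip_force: 92.7
[0.69198581 1.90447229 0.0144225 ] [-7.8924461   2.54828882 24.05326666] [-1.79999705e+02 -4.45045590e-02  3.43908876e+01]
```

```bash
python3 -m handwheel '-0.4 0.1 0 0 0 5 0;-0.4 0.1 0 0 0 10 0;-0.4 0.1 0 0 0 15 0;-0.4 0.1 0 0 0 20 0;-0.4 0.1 0 0 0 25 0;-0.4 0.1 0 0 0 30 0;-0.4 0.1 0 0 0 33 0;-0.4 0.1 0 0 0 33 0'; python3 -c "
from h import *
s=observe();print(s['ft_torque'],s['contact_force'],s['tcp_rot'])"
```

```text
time: 19.8
position: [0.4821, -0.1508, 0.0903]
tcp_rot: [180.0, -0.0, 67.2]
contact_force: [-8.4, 2.0, 24.3]
gripper_width: 0.0108
grip_force: 92.8
[0.52012723 2.02313912 0.00470678] [-8.41290203  1.97024086 24.31103491] [ 1.79981174e+02 -2.05834097e-02  6.71891766e+01]
```

```bash
python3 -m handwheel '-0.4 0.1 0 0 0 2 0;-0.4 0.1 0 0 0 4 0;-0.4 0.1 0 0 0 6 0;-0.4 0.1 0 0 0 8 0;-0.4 0.1 0 0 0 10 0;-0.4 0.1 0 0 0 10 0;-0.4 0.1 0 0 0 10 0;-0.4 0.1 0 0 0 10 0'; python3 -c "
from h import *
s=observe();print(s['ft_torque'],s['contact_force'],s['tcp_rot'])"
```

```text
time: 20.47
position: [0.4826, -0.1506, 0.0904]
tcp_rot: [179.9, -0.0, 77.0]
contact_force: [-2.5, 2.1, 19.3]
gripper_width: 0.0109
grip_force: 92.1
[ 0.36901175  0.53657819 -0.00070164] [-2.478638    2.05359246 19.29949162] [ 1.79870358e+02 -2.12269877e-02  7.69884654e+01]
```

```bash
python3 -m handwheel '0 0 0 0 0 2 0;0 0 0 0 0 4 0;0 0 0 0 0 6 0;0 0 0 0 0 6 0;0 0 0 0 0 6 0;0 0 0 0 0 6 0;0 0 0 0 0 6 0;0 0 0 0 0 6 0'; python3 -c "
from h import *
s=observe();print(s['ft_torque'],s['contact_force'],s['tcp_rot'])"
```

```text
time: 21.13
position: [0.4824, -0.1504, 0.0904]
tcp_rot: [179.9, -0.0, 83.0]
contact_force: [-4.2, 3.8, 19.0]
gripper_width: 0.011
grip_force: 92.3
[ 0.70456307  0.8544116  -0.0292806 ] [-4.2133636   3.75209247 19.00636802] [ 1.79894897e+02 -1.84179057e-02  8.29961057e+01]
```

```bash
python3 -m handwheel '0 0 0 0 0 2 0;0 0 0 0 0 4 0;0 0 0 0 0 4 0;0 0 0 0 0 4 0;0 0 0 0 0 4 0;0 0 0 0 0 4 0;0 0 0 0 0 4 0;0 0 0 0 0 4 0'; python3 - <<'E'
from h import *
s=observe();print(s['ft_torque'],s['contact_force'],s['tcp_rot'])
f=vision.grab_frame("wrist"); cv2.imwrite("pics/wrist9.png",f["image"][...,::-1])
E
```

```text
time: 21.8
position: [0.4823, -0.1503, 0.0904]
tcp_rot: [179.9, -0.0, 87.0]
contact_force: [-4.7, 4.3, 21.0]
gripper_width: 0.0111
grip_force: 92.4
[ 0.91145306  1.1260145  -0.12493042] [-4.66115236  4.28312227 21.02000356] [ 1.79910678e+02 -2.02857946e-02  8.69932323e+01]
```

View pics/wrist9.png

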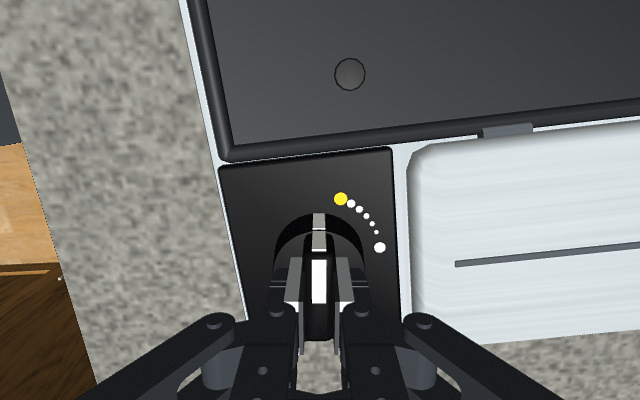

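The white line points past the orange dot (199,341), as expected with the play. Torque has risen to 0.125 N m against the stop, with the knob still pressed at 21 N.

```bash
python3 -c "
from bench import r
print(r.finish_job())"
```

```text
the job is handed in; nothing more can be done
None
```

I handed the job in at about 22 s. The burner head is seated in its cup, the knob is fully home on the spindle, and the gripper is still holding it pressed in (about 21 N) against the anticlockwise stop. The interface gave no verdict.

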